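# Open a lever-lidded reel parts bin and ease it shut

## Robot

A 6-joint arm with a two-finger parallel gripper is mounted at the origin on the work surface. World frame = base frame: x ahead of the robot, y to its left, z up, the work surface at z = 0. Lengths are in m, angles in rad, forces in N, time in s.
With the tool pointing down it reaches from about 0.35 to 0.975 m from the base axis. Payload 4.9 kg.
Tool frame: the origin (TCP) lies at the very end of the fingers, on their centre line; the grasp point (between the pads) lies manip.grip_point_offset behind it (manip.grip_point_offset is the distance from the TCP to the grasp point, in m); z points along the fingers, y is the direction in which the jaws open and shut (so a half turn about z gives the same grasp; the last joint's range is limited). The gripper opens to 85 mm and grips with 20 to 120 N. Pads are 22 mm wide; open, the fingers measure 114 mm over their backs; the gripper's body (76 mm by 85 mm) begins 54 mm behind the grasp point. The pads swing forward as they close: fully open they stand 13 mm farther back than shut.
Start: joints at [-0.119, 0.053, 1.613, -0, 1.476, -0.119], TCP at [0.625, 0, 0.21] pointing down, gripper open.
Joint ranges: [-3.01, 3.01], [-1.01, 2.22], [0.06, 2.58], [-1.02, 4.17], [0.09, 2.62], [-3.14, 3.14]. Speed limits (rad/s): [2.57, 2.57, 3.14, 3.14, 3.14, 3.14].

## Interface

Orientations are given as a unit quaternion [w, x, y, z].
In Python, from plant import status, grab_frame, camera_params, ticket, boxes_of, outline_of, manip gives the robot as it stands. The module is installed in compiled form; this text tells all that it offers.
- The arm moves only by the tool play_rows, never from a script. Its argument "deltas" is a list of rows, each a list of 2 entries, a list of its own where there are three numbers: the shift along the world's x, y, z in m, then the turn about the world's z in rad. A call has 1 to 5 rows; each row is the pose to reach, as a shift and turn from the pose commanded when the call began; what a row does not reach only later rows make up. A row lasts 1/8 s, in which the tool goes at most 62.5 mm and 10.7 degrees, less where a joint would pass 70% of its speed; a pose out of reach is approached as far as the arm can. A call with a gripper value outside its range is refused whole. "grip" is the opening, from -1 (shut) to 1 (fully open), set as the call begins (left out, the last holds). The fingers move at their own pace and stop on an object; the grip force is fixed at half the most. Time passes only in rows, so rows that repeat a pose let the fingers close. It gives the time, the measured TCP pose, the force and the opening at its end, in the units of the state.
- status.state(): the state, without advancing time (a new reading comes with each control period).
- grab_frame(name): name is "scene" or "side" or "wrist"; returns (picture, depth): 480x640x3 uint8, blue, green, red; 480x640 float32, m along the optical axis (not along the pixel's ray), 0 where there is no reading.
- camera_params(name): a dict with "mtx" (3x3 intrinsics, pixels), "world_from_camera" (4x4, takes a point from camera to world coordinates). Camera axes: x right, y up, looking along -z (the intrinsics and any distortion apply to the point x, -y, -z); pixel columns grow to the right and rows downward; lengths in m; the calibration is good to about 2 mm. A picture is of the moment at which its call begins: read the wrist's pose just before it. camera_params takes no time and is no camera call; for the wrist camera it gives the pose at the moment of the call.
- ticket.job_done(): hands the job in, once; it reports no verdict.
Trained networks look in the newest picture that a camera, given by its name, has taken for a name from the list of things; names that differ only in an ending like _2 or _b are one class to them, and where a whole thing is asked for, a point or a joint stands for the part that bears it (a point fixed in the world has none). Each returns a list of dicts, best first, with "confidence" (0 to 1); they miss things now and then, are a little off and sometimes report something else, mostly with a low value. They report only what shows in the picture. A call takes as long as a camera call.
- boxes_of(camera, name): "box" ([left, top, right, bottom] in pixels, round what is visible of it).
- outline_of(camera, name): "region" (480x640 bool, what is visible of it) and "box" ([left, top, right, bottom] in pixels, round what is visible of it).
The state is a dict: "time": time; "joint_pos": joint angles; "joint_vel": joint speeds; "joint_efforts": joint torques, N m; "tool_pos": TCP position; "tool_rot": TCP orientation; "contact_force": force on the tool from outside, world axes, zero at the start; "ft_torque": the same for the moment, N m; "gripper_width": opening from 0.0 (shut) to 1.0 (fully open).
Only numpy, scipy, OpenCV 4.12 (cv2) and the standard library are available. Lean on these libraries where they do the work, as an engineer would, in place of code of your own. Each camera call takes 0.05 s, during which the arm holds its last target.

## Task

Show me what is in the wide parts bin: press the lever in front of it all the way down with your fingertips so that its lid swings fully open, keep it open for about three seconds, then let the lever come up slowly so that the lid closes gently without slamming, and move clear. Only push on the lever from above, without gripping it, and do not touch the lid. Leave the narrow bin shut and the other things on the bench where they stand.

Things in the scene. Friction and masses are not known exactly. Their poses are not given: they have to be found in the camera images.
- wide_bin: The wide parts bin, a grey painted steel box 190 mm wide (y), 150 mm deep (x), 130 mm high, fixed to the bench, with a flat aluminium lid and a lever in front. Origin: centre of its underside; -x points out of its front, where the lever is; z up.
- wide_pad (a point): Centre of the top face of the black ribbed rubber pad (44 mm deep, 84 wide) on the treadle plate (100 mm deep, 92 wide) sticking out in front of the wide bin. At rest it is 77 mm above the bench, 173 mm in front of the bin's centre, 98 mm in front of its wall; pressed fully down it is 45 mm lower, almost straight below. z: the plate's normal, 0.19 rad off vertical at rest; -x points away from the bin.
- wide_lever (a joint): Angle of the wide bin's lever about its pivot (120 mm behind the pad, 50 mm above the bench): 0 = at rest, lid shut; 0.38 rad = pressed fully down onto its stop, lid fully open. A spring and the lid's weight press it back to 0 whenever it is let go; pressing it takes about 4 to 13 N downwards at the pad.
- wide_lid (a joint): Angle of the wide bin's lid about the hinge on its rear top edge: 0 = shut, 1.15 rad = fully open (stop). Linked rigidly to the lever, lid angle = 3.03 x lever angle, so at the pad 10 mm of movement turns the lid about 0.25 rad. Let go, it slams shut; a pad eased up at 10 to 30 mm/s all the way to rest closes it gently.
- wide_edge (a point): Middle of the front edge of the wide bin's aluminium lid plate (196 mm wide, 162 mm deep, 5 mm thick), 160 mm from the hinge, which lies 75 mm behind the bin's centre and 133 mm above the bench.
- narrow_bin: The narrow parts bin, a grey painted steel box 110 mm wide (y), 150 mm deep (x), 130 mm high, fixed to the bench, with a flat aluminium lid and a lever in front. Origin: centre of its underside; -x points out of its front, where the lever is; z up. Not to be opened.
- narrow_pad (a point): Centre of the top face of the black ribbed rubber pad (44 mm deep, 84 wide) on the treadle plate (100 mm deep, 92 wide) sticking out in front of the narrow bin. At rest it is 77 mm above the bench, 173 mm in front of the bin's centre, 98 mm in front of its wall; pressed fully down it is 45 mm lower, almost straight below. z: the plate's normal, 0.19 rad off vertical at rest; -x points away from the bin.
- narrow_lid (a joint): Angle of the narrow bin's lid about the hinge on its rear top edge: 0 = shut, 1.15 rad = fully open (stop). Linked rigidly to the lever, lid angle = 3.03 x lever angle, so at the pad 10 mm of movement turns the lid about 0.25 rad. Let go, it slams shut; a pad eased up at 10 to 30 mm/s all the way to rest closes it gently.
- oiler: A white plastic bottle standing loose on the bench, 48 mm diameter, 120 mm high. Origin: centre of its underside. Not to be moved.
- spool: A loose aluminium reel spool standing on its end, 48 mm diameter, 38 mm high. Origin: centre of its underside. Not to be moved.
- block: A loose dark steel block, 60 x 50 mm, 45 mm high. Origin: centre of its underside. Not to be moved.

How it is judged:
By the outcome, as a careful person would: the job done as asked, in the order asked, and still so for the second after the job is handed in, with the robot touching nothing.
It also fails if it takes over 48 s, if anything falls off the work surface, if the arm or the gripper's body presses on something with over 40 N, if the wrist force passes 120 N, or if a joint passes its speed limit or range.

## Working session

There is one attempt and no reset: what is moved stays moved. The work goes in short steps, Python scripts to look and compute and a tool call to move; the robot and the scene stay as the last step left them, time stands still between calls to the robot, and variables do not carry over. Pictures are saved under pics/ and viewed, and the job is handed in when it is done.

Besides the shell and the picture viewer there is one more tool, called after ">>>" by a JSON object that holds its "fn" and its "kwargs", one argument or row to a line. play_rows: Moves the arm, as the interface text tells. Its arguments: {"type":"object","properties":{"deltas":{"type":"array"},"grip":{"type":"number"}},"required":["deltas"]}

```bash
mkdir -p pics; cat > h.py <<'E'
import numpy as np, cv2
from plant import status, grab_frame, camera_params, ticket, boxes_of, outline_of, manip
def pts(cam,d):
    p=camera_params(cam);K=np.array(p["mtx"]);T=np.array(p["world_from_camera"])
    v,u=np.mgrid[0:480,0:640]
    X=np.stack([(u-K[0,2])/K[0,0]*d,-(v-K[1,2])/K[1,1]*d,-d,np.ones_like(d)],-1)
    return (X@T.T)[...,:3]
E
python3 - <<'E'
from h import *
s=status.state();print(s)
for c in("scene","side"):
    im,d=grab_frame(c);cv2.imwrite(f"pics/{c}0.png",im);np.savez(f"{c}0.npz",im=im,P=pts(c,d),d=d)
    for n in("wide_bin","wide_pad","narrow_bin","narrow_pad"):
        print(c,n,[(np.round(b["box"]),round(b["confidence"],2)) for b in boxes_of(c,n)[:2]])
print(status.state()["time"])
E
```

```text
{'time': 0.0, 'joint_pos': array([-1.19008683e-01,  5.33398560e-02,  1.61430453e+00,  4.76791415e-06,
        1.47598697e+00, -1.18979425e-01]), 'joint_vel': array([ 0.00028876,  0.0017179 , -0.00125888, -0.00113537, -0.0010943 ,
        0.00151192]), 'joint_efforts': array([ 2.70554956e-04, -3.93670499e+01, -3.70175600e+01, -1.62778279e-04,
        6.93513779e-03, -6.06393527e-06]), 'tool_pos': array([6.24332813e-01, 7.62064047e-05, 2.08567311e-01]), 'tool_rot': array([-8.02727758e-04,  7.07116919e-01,  7.07095908e-01, -6.28260532e-04]), 'contact_force': array([0.21280991, 0.04035401, 0.08876146]), 'ft_torque': array([ 0.01880455, -0.02710467,  0.03230502]), 'gripper_width': 0.9983341308381801}
scene wide_bin [(array([349., 204., 461., 320.]), 0.93)]
scene wide_pad [(array([474., 197., 500., 237.]), 0.72)]
scene narrow_bin [(array([211., 209., 283., 324.]), 0.79)]
scene narrow_pad [(array([221., 207., 278., 288.]), 0.9), (array([214., 225., 276., 296.]), 0.5)]
side wide_bin [(array([232., 171., 355., 263.]), 0.76)]
side wide_pad [(array([230., 216., 342., 249.]), 0.75)]
side narrow_bin [(array([249., 170., 354., 213.]), 0.73), (array([320., 227., 451., 336.]), 0.64)]
side narrow_pad [(array([323., 285., 438., 332.]), 0.81)]
0.5
```

View pics/scene0.png

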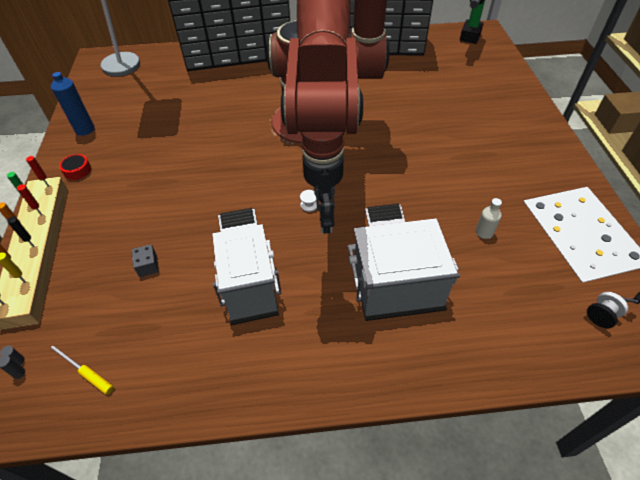

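View pics/side0.png

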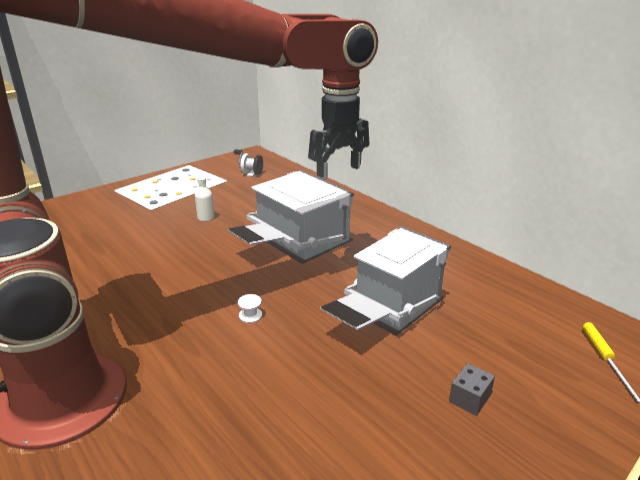

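The scene view shows the wide bin on the right, at about (405,265), with its pad at about (385,213). In the side view that pad is at about (250,233). The spool is at about (309,201) in the scene view, the oiler at (488,220) and the block at (145,260). Next I'll measure the wide bin and its pad.

```bash
python3 - <<'E'
from h import *
for c in("scene","side"):
    z=np.load(f"{c}0.npz");P=z["P"];im=z["im"];d=z["d"]
    print(c,np.round(camera_params(c)["world_from_camera"],3).tolist())
    # dark pad pixels at z 0.05..0.1
    m=(d>0)&(P[...,2]>.055)&(P[...,2]<.1)&(im.max(-1)<75)
    n,l,st,ce=cv2.connectedComponentsWithStats(m.astype(np.uint8))
    for i in range(1,n):
        if st[i,4]>60:
            q=P[l==i];print("dark",ce[i].round(),st[i,4],q.mean(0).round(4),q.min(0).round(3),q.max(0).round(3))
    m=(d>0)&(P[...,2]>.125)&(P[...,2]<.148)&(P[...,0]>.5)
    n,l,st,ce=cv2.connectedComponentsWithStats(m.astype(np.uint8))
    for i in range(1,n):
        if st[i,4]>300:
            q=P[l==i];r=cv2.minAreaRect((q[:,:2]*1000).astype(np.float32))
            print("lid",ce[i].round(),st[i,4],q.mean(0).round(4),r,np.median(q[:,2]))
    m=(d>0)&(P[...,2]>.012)&(P[...,2]<.125)&(P[...,0]>.3)&(P[...,0]<1)&(abs(P[...,1])<.5)
    n,l,st,ce=cv2.connectedComponentsWithStats(m.astype(np.uint8))
    for i in range(1,n):
        if st[i,4]>60:
            q=P[l==i];print("obj",ce[i].round(),st[i,4],q.mean(0).round(3),q.min(0).round(3),q.max(0).round(3))
E
```

```text
scene [[0.102, -0.779, 0.618, 1.263], [0.995, 0.091, -0.051, -0.061], [-0.016, 0.62, 0.784, 0.976], [0.0, 0.0, 0.0, 1.0]]
dark [474.  19.] 122 [-0.4362  0.6912  0.0772] [-0.455  0.675  0.055] [-0.421  0.714  0.1  ]
dark [407.  36.] 426 [-0.3484  0.4108  0.0788] [-0.369  0.332  0.055] [-0.33   0.484  0.1  ]
dark [225.  46.] 896 [-0.362  -0.2536  0.0788] [-0.385 -0.408  0.055] [-0.335 -0.096  0.1  ]
dark [ 76. 113.] 276 [-0.0264 -0.7087  0.0777] [-0.054 -0.746  0.055] [-0.011 -0.684  0.1  ]
dark [384. 212.] 457 [0.4897 0.1678 0.0769] [0.467 0.127 0.069] [0.514 0.208 0.086]
dark [237. 218.] 464 [ 0.4638 -0.2065  0.0765] [ 0.437 -0.248  0.068] [ 0.489 -0.165  0.084]
dark [358. 260.] 93 [0.6304 0.0797 0.0786] [0.592 0.078 0.055] [0.667 0.081 0.1  ]
dark [407. 294.] 891 [0.735  0.1716 0.0773] [0.681 0.081 0.055] [0.741 0.27  0.1  ]
dark [250. 299.] 549 [ 0.7083 -0.1742  0.078 ] [ 0.699 -0.229  0.055] [ 0.716 -0.12   0.1  ]
dark [607. 310.] 132 [0.8151 0.6003 0.0614] [0.793 0.584 0.055] [0.835 0.617 0.069]
lid [404. 254.] 5440 [0.6662 0.1739 0.1382] ((659.0288696289062, 176.1644287109375), 
[... 1894 characters left out ...]
13715562123908476
lid [402. 253.] 2743 [ 0.6262 -0.1953  0.1371] ((630.6728515625, -188.87289428710938), (166.4801483154297, 128.59986877441406), 7.7902045249938965) 0.13680529834328925
obj [204. 200.] 586 [0.518 0.42  0.063] [0.5   0.405 0.012] [0.547 0.449 0.122]
obj [296. 226.] 4354 [0.605 0.124 0.073] [0.465 0.056 0.012] [0.747 0.28  0.125]
obj [388. 295.] 5094 [ 0.566 -0.219  0.074] [ 0.436 -0.269  0.012] [ 0.722 -0.126  0.125]
obj [249. 304.] 355 [ 0.371 -0.024  0.034] [ 0.35  -0.046  0.012] [0.398 0.004 0.041]
obj [588. 328.] 96 [ 0.844 -0.49   0.019] [ 0.83  -0.5    0.012] [ 0.857 -0.478  0.025]
obj [472. 387.] 1376 [ 0.522 -0.452  0.038] [ 0.496 -0.478  0.012] [ 0.566 -0.419  0.049]
```

>>> {"fn": "play_rows", "kwargs": {
  "deltas": [
    [[-0.04, 0.0, 0.0], 0],
    [[-0.08, 0.03, 0.0], 0],
    [[-0.12, 0.07, 0.0], 0],
    [[-0.135, 0.12, 0.0], 0],
    [[-0.135, 0.168, 0.0], 0]
  ],
  "grip": -1
}}

```text
time: 1.12
tool_pos: [0.489, 0.1693, 0.2103]
tool_rot: [0.0, 0.707, 0.707, 0.001]
contact_force: [0.2, 0.1, 0.3]
gripper_width: 0.002
```

>>> {"fn": "play_rows", "kwargs": {
  "deltas": [
    [[0, 0, -0.02], 0],
    [[0, 0, -0.04], 0],
    [[0, 0, -0.06], 0],
    [[0, 0, -0.08], 0],
    [[0, 0, -0.09], 0]
  ]
}}

```text
time: 1.75
tool_pos: [0.4891, 0.1672, 0.1175]
tool_rot: [-0.001, 0.708, 0.707, -0.001]
contact_force: [-0.6, -1.0, 0.7]
gripper_width: 0.005
```

```bash
python3 - <<'E'
from h import *
s=status.state();print(s["time"],s["tool_pos"],s["contact_force"],s["gripper_width"])
for c in("scene","side"):
    im,d=grab_frame(c);np.savez(f"{c}1.npz",im=im,P=pts(c,d),d=d)
    x,y=(385,220) if c=="scene" else (262,215)
    cv2.imwrite(f"pics/{c}1.png",cv2.resize(im[y-100:y+100,x-130:x+130],None,fx=3,fy=3))
E
```

```text
1.75 [0.48911692 0.16715069 0.11748086] [-0.60984696 -0.95355868  0.71185558] 0.005128565249797898
```

View pics/scene1.png

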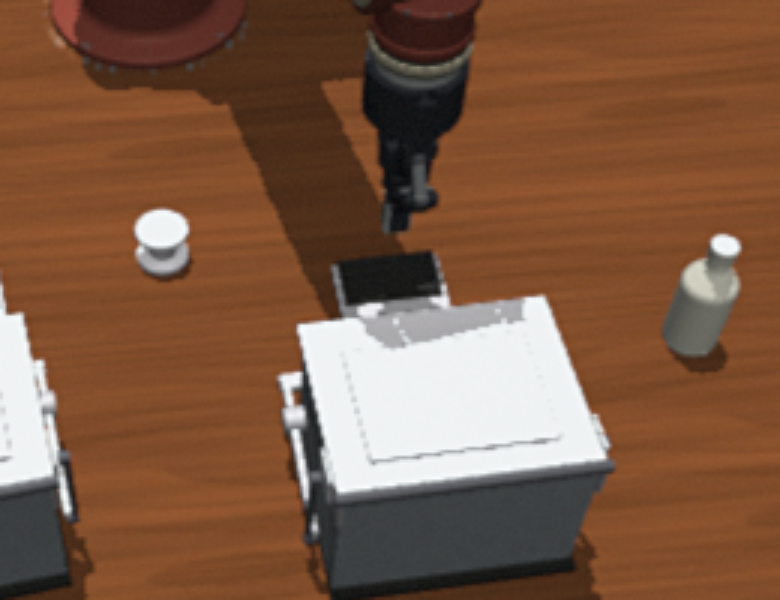

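View pics/side1.png

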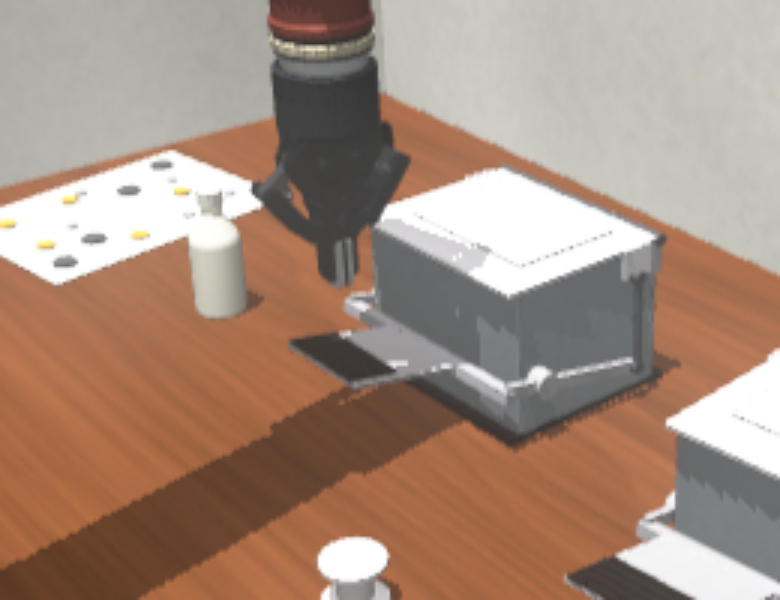

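The scene crop shows the shut fingertips at about (395,225), directly over the pad at about (390,280). In the side crop the fingers' knuckles point along x, towards the lid. I'll turn the tool a quarter turn for more clearance and then descend.

>>> {"fn": "play_rows", "kwargs": {
  "deltas": [
    [[0, 0, 0], 0.18],
    [[0, 0, 0], 0.36],
    [[0, 0, 0], 0.54],
    [[0, 0, 0], 0.72],
    [[0, 0, 0], 0.9]
  ]
}}

```text
time: 2.48
tool_pos: [0.4908, 0.1681, 0.121]
tool_rot: [0.001, 0.326, 0.945, 0.001]
contact_force: [0.7, -0.8, 0.4]
gripper_width: -0.002
```

>>> {"fn": "play_rows", "kwargs": {
  "deltas": [
    [[0, 0, 0], 0.18],
    [[0, 0, -0.005], 0.36],
    [[0, 0, -0.015], 0.54],
    [[0, 0, -0.025], 0.7],
    [[0, 0, -0.03], 0.7]
  ]
}}

```text
time: 3.1
tool_pos: [0.4904, 0.168, 0.0901]
tool_rot: [0.0, -0.014, 1.0, 0.0]
contact_force: [0.2, 0.0, 0.4]
gripper_width: 0.001
```

>>> {"fn": "play_rows", "kwargs": {
  "deltas": [
    [[0, 0, -0.003], 0],
    [[0, 0, -0.006], 0],
    [[0, 0, -0.009], 0],
    [[0, 0, -0.012], 0],
    [[0, 0, -0.015], 0]
  ]
}}

```text
time: 3.72
tool_pos: [0.49, 0.168, 0.0746]
tool_rot: [0.0, -0.015, 1.0, 0.0]
contact_force: [0.2, 0.1, 0.1]
gripper_width: 0.001
```

>>> {"fn": "play_rows", "kwargs": {
  "deltas": [
    [[0, 0, -0.004], 0],
    [[0, 0, -0.008], 0],
    [[0, 0, -0.012], 0],
    [[0, 0, -0.016], 0],
    [[0, 0, -0.02], 0]
  ]
}}

```text
time: 4.35
tool_pos: [0.4899, 0.168, 0.055]
tool_rot: [-0.0, -0.015, 1.0, -0.0]
contact_force: [-5.0, -0.5, 8.4]
gripper_width: 0.001
```

>>> {"fn": "play_rows", "kwargs": {
  "deltas": [
    [[0, 0, -0.004], 0],
    [[0, 0, -0.008], 0],
    [[0, 0, -0.012], 0],
    [[0, 0, -0.015], 0],
    [[0, 0, -0.018], 0]
  ]
}}

```text
time: 4.97
tool_pos: [0.4892, 0.1681, 0.0373]
tool_rot: [-0.001, -0.015, 1.0, -0.0]
contact_force: [-5.2, -0.2, 7.2]
gripper_width: 0.0
```

>>> {"fn": "play_rows", "kwargs": {
  "deltas": [
    [[0, 0, -0.0015], 0],
    [[0, 0, -0.003], 0],
    [[0, 0, -0.003], 0]
  ]
}}

```text
time: 5.35
tool_pos: [0.489, 0.1681, 0.0341]
tool_rot: [-0.001, -0.015, 1.0, -0.0]
contact_force: [-4.4, -0.6, 5.6]
gripper_width: -0.0
```

>>> {"fn": "play_rows", "kwargs": {
  "deltas": [
    [[0, 0, -0.001], 0],
    [[0, 0, -0.002], 0],
    [[0, 0, -0.002], 0]
  ]
}}

```text
time: 5.72
tool_pos: [0.4891, 0.1681, 0.0322]
tool_rot: [-0.001, -0.015, 1.0, -0.0]
contact_force: [-6.2, -0.3, 6.8]
gripper_width: -0.003
```

>>> {"fn": "play_rows", "kwargs": {
  "deltas": [
    [[0, 0, -0.001], 0],
    [[0, 0, -0.002], 0],
    [[0, 0, -0.002], 0]
  ]
}}

```text
time: 6.1
tool_pos: [0.4891, 0.1681, 0.0301]
tool_rot: [-0.001, -0.015, 1.0, -0.0]
contact_force: [-4.8, -0.7, 7.0]
gripper_width: 0.003
```

>>> {"fn": "play_rows", "kwargs": {
  "deltas": [
    [[0, 0, -0.001], 0],
    [[0, 0, -0.002], 0],
    [[0, 0, -0.002], 0]
  ]
}}

```text
time: 6.48
tool_pos: [0.4891, 0.1681, 0.0281]
tool_rot: [-0.001, -0.015, 1.0, -0.0]
contact_force: [-4.7, -1.5, 5.7]
gripper_width: 0.003
```

```bash
python3 - <<'E'
from h import *
s=status.state();print(s["time"],s["tool_pos"],s["contact_force"])
for c in("scene","side"):
    im,d=grab_frame(c);P=pts(c,d);np.savez(f"{c}2.npz",im=im,P=P,d=d)
    x,y=(385,220) if c=="scene" else (282,215)
    cv2.imwrite(f"pics/{c}2.png",cv2.resize(im[y-100:y+100,x-130:x+130],None,fx=3,fy=3))
    m=(d>0)&(P[...,2]>.15)&(P[...,2]<.35)&(P[...,0]>.6)&(P[...,0]<.85)&(P[...,1]>.09)&(P[...,1]<.26)
    q=P[m];print(c,len(q),q.min(0),q.max(0))
    if len(q)>100:
        t=np.polyfit(q[:,0],q[:,2],1);u,w,v=np.linalg.svd(q-np.median(q,0),full_matrices=False);print(v[2],"angle",np.arctan2(abs(v[2][0]),abs(v[2][2])))
print(status.state()["contact_force"])
E
```

```text
6.475 [0.48909381 0.16810391 0.02812888] [-4.73959834 -1.4587734   5.69463143]
scene 5150 [0.61044467 0.0900046  0.15000785] [0.72765513 0.25999286 0.24055009]
[-0.61956596 -0.01900732 -0.78471443] angle 0.66833225519237
side 463 [0.60977365 0.09015219 0.1501477 ] [0.71619286 0.25974913 0.23908088]
[0.64658764 0.02207866 0.76252014] angle 0.7033093569956187
[-4.59185476 -0.68805636  5.83167854]
```

View pics/side2.png

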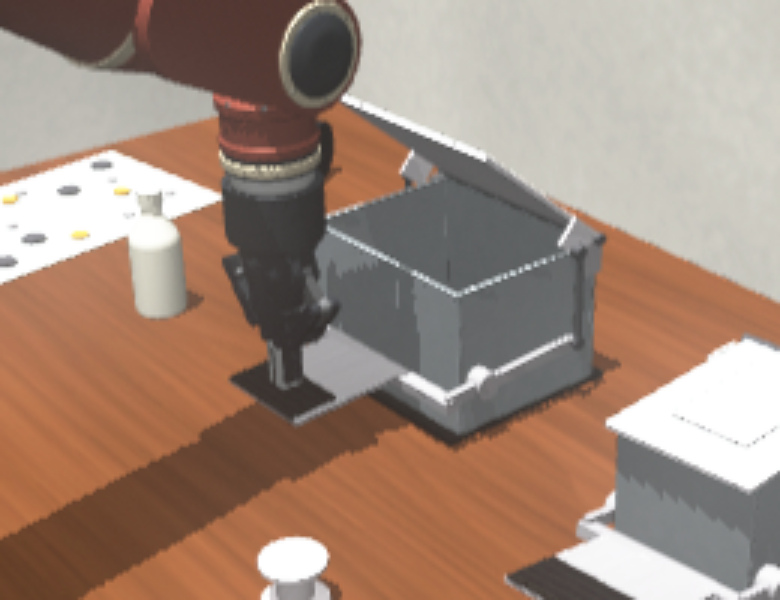

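View pics/scene2.png

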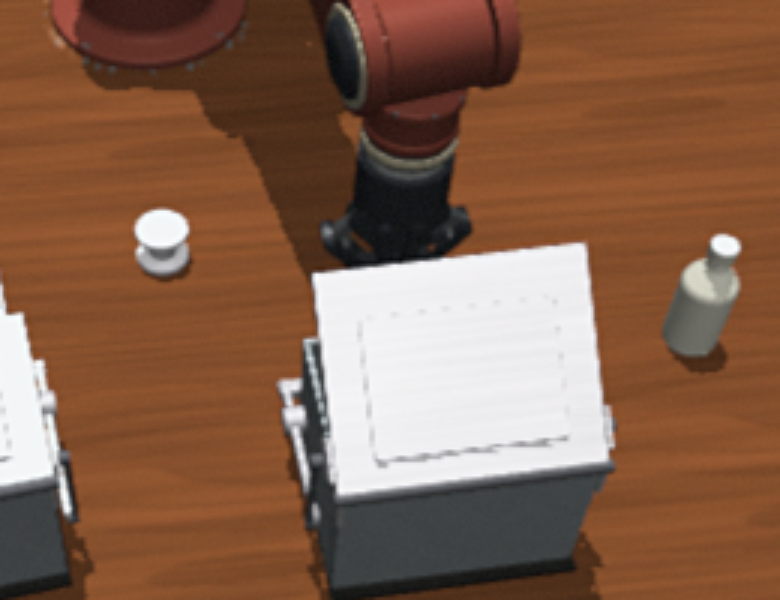

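The side crop shows the fingertips on the pad at about (285,385) and the lid only partly open, at about 0.68 rad. That puts the pad higher than the TCP reading suggests, so I'll check the saved depth.

```bash
python3 - <<'E'
from h import *
for k in (1,2):
    z=np.load(f"side{k}.npz");P=z["P"];im=z["im"]
    x0=(262 if k==1 else 282)-130;y0=115
    if k==2:
        for (a,b) in [(245,380),(262,385),(300,410),(325,397),(350,370),(285,350),(285,365),(285,378),(290,383),(275,372),(295,372)]:
            u,v=int(x0+a/3),int(y0+b/3);print((a,b),P[v,u].round(3),im[v,u])
    else:
        for (a,b) in [(330,265),(330,272),(340,278),(350,270),(350,278)]:
            u,v=int(x0+a/3),int(y0+b/3);print((a,b),P[v,u].round(3),im[v,u])
x0,y0=152,115
im=np.load("side2.npz")["im"]
cv2.imwrite("pics/side2z.png",cv2.resize(im[215:265,220:290],None,fx=10,fy=10,interpolation=cv2.INTER_NEAREST))
E
```

```text
(330, 265) [0.48  0.158 0.16 ] [66 66 69]
(330, 272) [0.48  0.157 0.155] [67 68 70]
(340, 278) [0.483 0.151 0.152] [118 120 120]
(350, 270) [0.494 0.155 0.152] [112 115 114]
(350, 278) [0.492 0.152 0.148] [102 105 105]
(245, 380) [0.47  0.195 0.049] [49 52 60]
(262, 385) [0.474 0.174 0.051] [49 54 60]
(300, 410) [0.479 0.128 0.049] [47 52 59]
(325, 397) [0.502 0.127 0.051] [47 49 56]
(350, 370) [0.544 0.156 0.048] [166 164 166]
(285, 350) [0.485 0.153 0.089] [50 51 57]
(285, 365) [0.483 0.151 0.077] [52 52 58]
(285, 378) [0.486 0.157 0.06 ] [50 51 57]
(290, 383) [0.486 0.154 0.059] [64 65 69]
(275, 372) [0.481 0.166 0.063] [64 66 71]
(295, 372) [0.493 0.156 0.063] [53 54 59]
```

View pics/side2z.png

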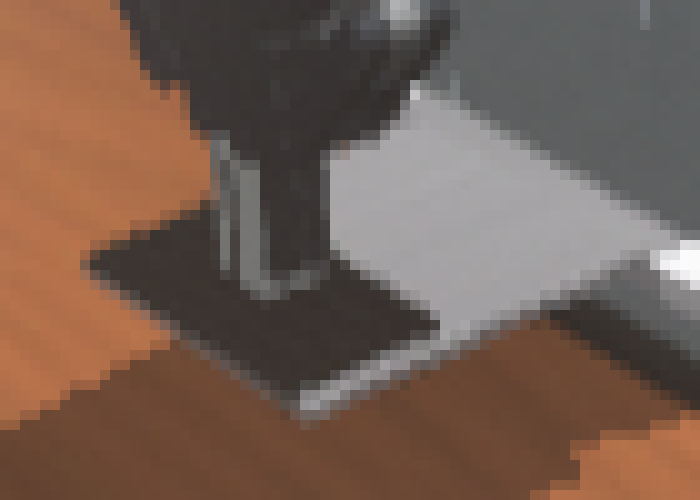

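The true fingertip is about 22 mm above the reported TCP: the pad sits at z≈0.050 while the TCP reads 0.028. Full travel therefore needs roughly 18 mm more. I'll keep pressing until the force shows the stop.

>>> {"fn": "play_rows", "kwargs": {
  "deltas": [
    [[0, 0, -0.003], 0],
    [[0, 0, -0.006], 0],
    [[0, 0, -0.009], 0],
    [[0, 0, -0.012], 0],
    [[0, 0, -0.014], 0]
  ]
}}

```text
time: 7.2
tool_pos: [0.4901, 0.1682, 0.0143]
tool_rot: [-0.0, -0.015, 1.0, 0.0]
contact_force: [-2.5, 0.1, 4.5]
gripper_width: 0.0
```

>>> {"fn": "play_rows", "kwargs": {
  "deltas": [
    [[0, 0, -0.001], 0],
    [[0, 0, -0.002], 0],
    [[0, 0, -0.002], 0]
  ]
}}

```text
time: 7.58
tool_pos: [0.4904, 0.1681, 0.0121]
tool_rot: [0.0, -0.015, 1.0, 0.0]
contact_force: [-1.4, 0.5, 4.3]
gripper_width: 0.004
```

>>> {"fn": "play_rows", "kwargs": {
  "deltas": [
    [[0, 0, -0.001], 0],
    [[0, 0, -0.002], 0],
    [[0, 0, -0.002], 0]
  ]
}}

```text
time: 7.95
tool_pos: [0.4906, 0.1682, 0.0111]
tool_rot: [0.0, -0.015, 1.0, 0.0]
contact_force: [-4.2, -0.4, 11.3]
gripper_width: -0.002
```

>>> {"fn": "play_rows", "kwargs": {
  "deltas": [
    [[0, 0, -0.001], 0],
    [[0, 0, -0.002], 0],
    [[0, 0, -0.002], 0]
  ]
}}

```text
time: 8.32
tool_pos: [0.4908, 0.1682, 0.0103]
tool_rot: [0.0, -0.015, 1.0, -0.0]
contact_force: [-7.0, -0.4, 18.9]
gripper_width: 0.0
```

>>> {"fn": "play_rows", "kwargs": {
  "deltas": [
    [[0, 0, -0.001], 0],
    [[0, 0, -0.001], 0]
  ]
}}

```text
time: 8.57
tool_pos: [0.4909, 0.1682, 0.0099]
tool_rot: [0.0, -0.015, 1.0, -0.0]
contact_force: [-9.4, -2.5, 22.4]
gripper_width: -0.002
```

```bash
python3 - <<'E'
from h import *
s=status.state();print(s["time"],s["tool_pos"],s["contact_force"])
for c in("scene","side"):
    im,d=grab_frame(c);P=pts(c,d);np.savez(f"{c}3.npz",im=im,P=P,d=d)
    x,y=(385,220) if c=="scene" else (282,215)
    cv2.imwrite(f"pics/{c}3.png",cv2.resize(im[y-100:y+100,x-130:x+130],None,fx=3,fy=3))
    m=(d>0)&(P[...,2]>.16)&(P[...,2]<.35)&(P[...,0]>.62)&(P[...,0]<.85)&(P[...,1]>.09)&(P[...,1]<.26)
    q=P[m];print(c,len(q),q.min(0),q.max(0))
    u,w,v=np.linalg.svd(q-np.median(q,0),full_matrices=False);print(v[2],"angle",np.arctan2(abs(v[2][0]),abs(v[2][2])))
E
```

```text
8.575 [0.49086482 0.16821613 0.00993313] [-9.35661042 -2.54921709 22.42576966]
scene 4797 [0.67295168 0.09003611 0.16001254] [0.7361313  0.25986421 0.28578681]
[0.91699681 0.02891808 0.39784494] angle 1.1614482072030783
side 1744 [0.67114745 0.09029732 0.16016718] [0.72981677 0.25997243 0.28412337]
[0.92900049 0.03211753 0.36868218] angle 1.19300065794366
```

View pics/side3.png

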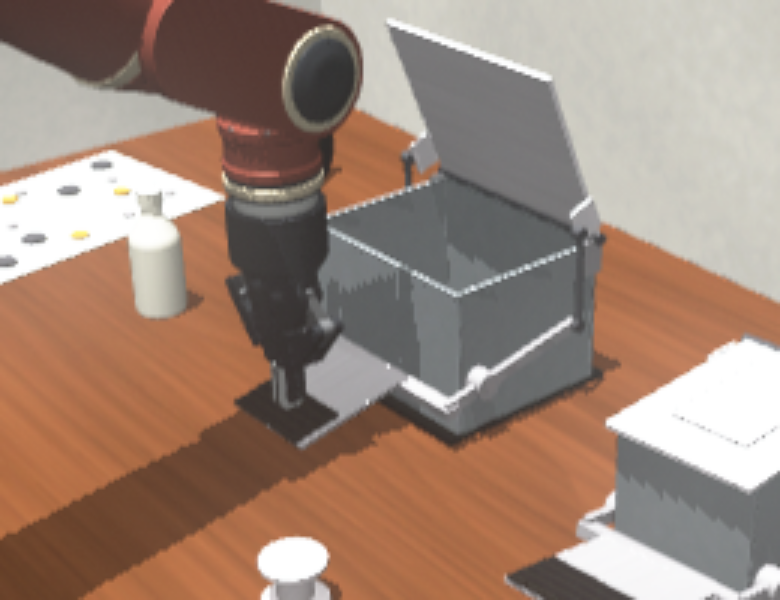

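The side crop shows the lid fully open, with its edge at about (470,50). The depth fit gives 1.16–1.19 rad, and the force jumped to 22 N, so it's on its stop. Now I'll hold it for about three seconds.

>>> {"fn": "play_rows", "kwargs": {
  "deltas": [
    [[0, 0, 0], 0],
    [[0, 0, 0], 0],
    [[0, 0, 0], 0],
    [[0, 0, 0], 0],
    [[0, 0, 0], 0]
  ]
}}

```text
time: 9.3
tool_pos: [0.4909, 0.1682, 0.0099]
tool_rot: [0.0, -0.015, 1.0, -0.0]
contact_force: [-10.5, -1.0, 22.7]
gripper_width: 0.005
```

>>> {"fn": "play_rows", "kwargs": {
  "deltas": [
    [[0, 0, 0], 0],
    [[0, 0, 0], 0],
    [[0, 0, 0], 0],
    [[0, 0, 0], 0],
    [[0, 0, 0], 0]
  ]
}}

```text
time: 9.93
tool_pos: [0.4909, 0.1682, 0.01]
tool_rot: [0.0, -0.015, 1.0, -0.0]
contact_force: [-10.1, -2.4, 22.6]
gripper_width: -0.001
```

>>> {"fn": "play_rows", "kwargs": {
  "deltas": [
    [[0, 0, 0], 0],
    [[0, 0, 0], 0],
    [[0, 0, 0], 0],
    [[0, 0, 0], 0],
    [[0, 0, 0], 0]
  ]
}}

```text
time: 10.55
tool_pos: [0.4909, 0.1682, 0.0099]
tool_rot: [0.0, -0.015, 1.0, -0.0]
contact_force: [-9.6, -1.5, 22.4]
gripper_width: 0.004
```

>>> {"fn": "play_rows", "kwargs": {
  "deltas": [
    [[0, 0, 0], 0],
    [[0, 0, 0], 0],
    [[0, 0, 0], 0],
    [[0, 0, 0], 0]
  ]
}}

```text
time: 11.05
tool_pos: [0.4909, 0.1682, 0.01]
tool_rot: [0.0, -0.015, 1.0, -0.0]
contact_force: [-9.7, -1.4, 22.1]
gripper_width: 0.001
```

>>> {"fn": "play_rows", "kwargs": {
  "deltas": [
    [[0, 0, 0.002], 0],
    [[0, 0, 0.004], 0],
    [[0, 0, 0.006], 0],
    [[0, 0, 0.008], 0],
    [[0, 0, 0.01], 0]
  ]
}}

```text
time: 11.68
tool_pos: [0.4898, 0.1681, 0.0168]
tool_rot: [-0.0, -0.015, 1.0, 0.0]
contact_force: [-2.8, 1.3, 4.9]
gripper_width: 0.001
```

>>> {"fn": "play_rows", "kwargs": {
  "deltas": [
    [[0, 0, 0.002], 0],
    [[0, 0, 0.004], 0],
    [[0, 0, 0.006], 0],
    [[0, 0, 0.008], 0],
    [[0, 0, 0.01], 0]
  ]
}}

```text
time: 12.3
tool_pos: [0.4892, 0.1681, 0.0267]
tool_rot: [-0.001, -0.015, 1.0, 0.0]
contact_force: [-3.4, 1.2, 5.3]
gripper_width: 0.002
```

>>> {"fn": "play_rows", "kwargs": {
  "deltas": [
    [[0, 0, 0.002], 0],
    [[0, 0, 0.004], 0],
    [[0, 0, 0.006], 0],
    [[0, 0, 0.008], 0],
    [[0, 0, 0.01], 0]
  ]
}}

```text
time: 12.92
tool_pos: [0.4895, 0.1681, 0.0369]
tool_rot: [-0.001, -0.015, 1.0, 0.0]
contact_force: [-3.8, 1.6, 5.7]
gripper_width: -0.001
```

>>> {"fn": "play_rows", "kwargs": {
  "deltas": [
    [[0, 0, 0.002], 0],
    [[0, 0, 0.004], 0],
    [[0, 0, 0.006], 0],
    [[0, 0, 0.008], 0],
    [[0, 0, 0.01], 0]
  ]
}}

```text
time: 13.55
tool_pos: [0.4907, 0.1681, 0.0475]
tool_rot: [0.001, -0.015, 1.0, 0.0]
contact_force: [-1.0, -0.4, 5.6]
gripper_width: -0.002
```

>>> {"fn": "play_rows", "kwargs": {
  "deltas": [
    [[0, 0, 0.0016], 0],
    [[0, 0, 0.0032], 0],
    [[0, 0, 0.0048], 0],
    [[0, 0, 0.0064], 0],
    [[0, 0, 0.008], 0]
  ]
}}

```text
time: 14.18
tool_pos: [0.4918, 0.1681, 0.0559]
tool_rot: [0.002, -0.015, 1.0, 0.0]
contact_force: [1.0, 0.6, 0.5]
gripper_width: 0.002
```

>>> {"fn": "play_rows", "kwargs": {
  "deltas": [
    [[0, 0, 0.0016], 0],
    [[0, 0, 0.0032], 0],
    [[0, 0, 0.0048], 0],
    [[0, 0, 0.0064], 0],
    [[0, 0, 0.008], 0]
  ]
}}

```text
time: 14.8
tool_pos: [0.4898, 0.168, 0.0627]
tool_rot: [-0.0, -0.015, 1.0, -0.0]
contact_force: [-0.1, -0.0, 0.5]
gripper_width: -0.002
```

>>> {"fn": "play_rows", "kwargs": {
  "deltas": [
    [[0, 0, 0.0016], 0],
    [[0, 0, 0.0032], 0],
    [[0, 0, 0.0048], 0],
    [[0, 0, 0.0064], 0],
    [[0, 0, 0.008], 0]
  ]
}}

```text
time: 15.42
tool_pos: [0.49, 0.168, 0.0709]
tool_rot: [-0.0, -0.015, 1.0, -0.0]
contact_force: [0.6, 0.0, 0.6]
gripper_width: 0.002
```

Contact ended at about 0.056, which is the rest height. Now I'll move clear and check.

>>> {"fn": "play_rows", "kwargs": {
  "deltas": [
    [[0, 0, 0.015], 0],
    [[0, 0, 0.04], 0],
    [[0, 0, 0.07], 0],
    [[0, 0, 0.1], 0],
    [[0, 0, 0.13], 0]
  ]
}}

```text
time: 16.05
tool_pos: [0.4901, 0.168, 0.2031]
tool_rot: [0.001, -0.015, 1.0, 0.0]
contact_force: [0.5, 0.4, 0.2]
gripper_width: -0.002
```

>>> {"fn": "play_rows", "kwargs": {
  "deltas": [
    [[0, 0, 0.02], 0],
    [[-0.03, 0, 0.04], 0],
    [[-0.06, 0, 0.05], 0],
    [[-0.07, 0, 0.05], 0],
    [[-0.07, 0, 0.05], 0]
  ]
}}

```text
time: 16.68
tool_pos: [0.4198, 0.168, 0.2505]
tool_rot: [0.0, -0.015, 1.0, -0.0]
contact_force: [-0.3, -0.8, -0.2]
gripper_width: -0.003
```

```bash
python3 - <<'E'
from h import *
s=status.state();print(s["time"],s["tool_pos"],s["contact_force"])
for c in("scene","side"):
    im,d=grab_frame(c);P=pts(c,d);cv2.imwrite(f"pics/{c}4.png",im)
    im0=np.load(f"{c}0.npz");P0=im0["P"]
    m=(d>0)&(P[...,2]>.125)&(P[...,2]<.148)&(P[...,0]>.57)&(P[...,0]<.75)&(P[...,1]>.09)&(P[...,1]<.26)
    q=P[m];u,w,v=np.linalg.svd(q-np.median(q,0),full_matrices=False);print(c,"lid",len(q),np.median(q[:,2]),np.arctan2(abs(v[2][0]),abs(v[2][2])))
    for n,a in dict(pad=(.465,.515,.125,.21,.055,.1),spool=(.33,.42,-.06,.03,.012,.06),oiler=(.48,.58,.38,.48,.012,.13),block=(.48,.58,-.5,-.4,.012,.06),npad=(.435,.49,-.255,-.16,.055,.1),nlid=(.53,.72,-.25,-.11,.125,.25)).items():
        r=[]
        for Q in(P0,P):
            k=(Q[...,0]>a[0])&(Q[...,0]<a[1])&(Q[...,1]>a[2])&(Q[...,1]<a[3])&(Q[...,2]>a[4])&(Q[...,2]<a[5]);r+=[int(k.sum()),Q[k].mean(0).round(4) if k.any() else None]
        print(c,n,*r)
E
```

```text
16.675 [0.41977585 0.16800896 0.25053448] [-0.33324047 -0.82446583 -0.15359547]
scene lid 4657 0.13864616981977262 0.0002860690595313576
scene pad 591 [0.4922 0.1676 0.0756] 589 [0.4927 0.1672 0.0757]
scene spool 186 [ 0.3756 -0.0178  0.036 ] 207 [ 0.3754 -0.0159  0.0357]
scene oiler 623 [0.5353 0.4297 0.0682] 615 [0.5352 0.4296 0.069 ]
scene block 607 [ 0.5398 -0.4388  0.0387] 605 [ 0.5398 -0.4387  0.0389]
scene npad 635 [ 0.4662 -0.2044  0.0751] 629 [ 0.4661 -0.2041  0.0752]
scene nlid 3245 [ 0.6392 -0.1834  0.1374] 3232 [ 0.6393 -0.1834  0.1374]
side lid 1945 0.13822924186295005 0.012566154358254518
side pad 313 [0.4854 0.1635 0.0766] 321 [0.4849 0.1639 0.0767]
side spool 355 [ 0.3714 -0.0235  0.0342] 358 [ 0.3716 -0.0237  0.0341]
side oiler 586 [0.5182 0.4195 0.0625] 588 [0.5179 0.4193 0.0625]
side block 1376 [ 0.5224 -0.4522  0.0379] 1376 [ 0.5223 -0.4522  0.038 ]
side npad 727 [ 0.4601 -0.2139  0.0764] 730 [ 0.4602 -0.2137  0.0764]
side nlid 2689 [ 0.6272 -0.1942  0.1372] 2681 [ 0.6272 -0.1939  0.1372]
```

View pics/side4.png

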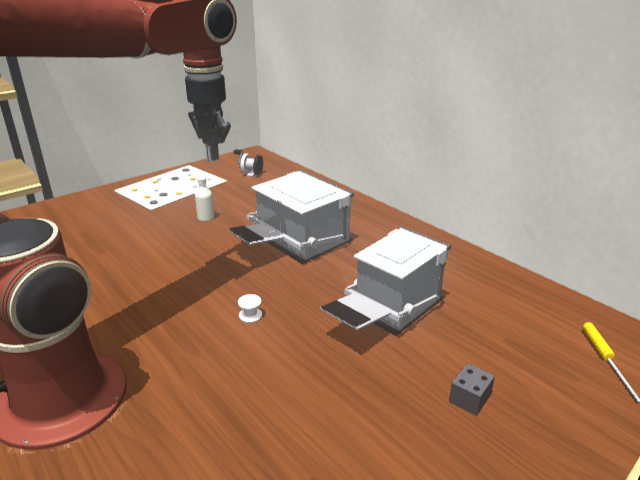

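The side view shows both lids shut (wide bin at about (303,195), narrow bin at (402,255)). The spool (250,308), oiler (204,200) and block (472,388) haven't moved, and the gripper is clear at about (210,130).

```bash
python3 -c "
from plant import ticket
print(ticket.job_done())"
```

```text
the job is handed in; nothing more can be done
None
```

The wide bin was opened fully, held open for about three seconds and closed gently, and the job is handed in at about 16.8 s on the robot's clock.

- **Opening:** I pressed the wide bin's pad from above with shut fingertips until the force jumped to about 22 N. The depth fit put the lid at 1.16–1.19 rad, which is its stop. The open lid showed an empty-looking bin in the side view.
- **Closing:** I held it on the stop for about 3 s, then raised the pad at about 16 mm/s, slowing to 13 mm/s for the last stretch. The contact force was still 5.6 N with the pad a few millimetres below rest and had gone at rest height, so the fingers stayed in contact almost to the end.
- **Last checks:** The wide lid lies flat at z ≈ 0.138 and its pad is back at its starting height. The narrow bin's lid and pad, the oiler and the block are within about 1 mm of where they were in both cameras. The scene view put the spool 2 mm off in y. That is most likely because the arm partly hid it in the first picture, since the side view shows 0.2 mm. The tool was clear, with no contact force.
- **One disagreement:** The reported TCP read about 22 mm below where depth showed the fingertips to be. I therefore judged full travel by the force and the lid angle, not by the TCP height. My first stop, near the expected TCP height, had opened the lid only to about 0.7 rad, and I pressed on from there.

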